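Transfer a job's tool holders to the machine rack in order of use

TASK

The four milling tool holders in the wooden setting rack stand in the order in which the job uses them, the first next to the rack's handle. Move all four to the empty grey steel machine rack, keeping that order counted from the machine rack's own handle (it faces the other way, so on the bench the row ends up reversed): first tool next to the handle, last tool farthest from it. Keep each holder upright, lower it gently until it is fully home on its flange, never drop it in, and do not push the spanner, the micrometer or the oil can about.

Things in the scene. Friction and masses are not known exactly. Their poses are not given: they have to be found in the camera images.
- drill_holder: Steel tool holder. Origin: on its axis, underside of its round 46 mm flange (16 mm high); z up along the tool. Below: taper, 32 to 18 mm across, 48 mm long, and a 13 mm stud ending 64 mm down. Above the origin: dark collet nut 38 mm across from 27 to 52 mm (grip it at 27 to 46), with a thin brass-coloured drill, 9 mm across, up to 77 mm. 0.42 kg.
- endmill_holder: Steel tool holder. Origin: on its axis, underside of its round 46 mm flange (16 mm high); z up along the tool. Below: taper, 32 to 18 mm across, 48 mm long, and a 13 mm stud ending 64 mm down. Above the origin: plain smooth cylinder 35 mm across from 16 to 55 mm (grip it), with a thick fluted cutter, 16 mm across, up to 77 mm. 0.5 kg.
- facemill_holder: Steel tool holder. Origin: on its axis, underside of its round 46 mm flange (16 mm high); z up along the tool. Below: taper, 32 to 18 mm across, 48 mm long, and a 13 mm stud ending 64 mm down. Above the origin: wide dark flat-topped cutter 49 mm across from 26 to 58 mm (grip it) with five small brass-coloured inserts; nothing above it. 0.6 kg.
- chuck_holder: Steel tool holder. Origin: on its axis, underside of its round 46 mm flange (16 mm high); z up along the tool. Below: taper, 32 to 18 mm across, 48 mm long, and a 13 mm stud ending 64 mm down. Above the origin: drill chuck 43 mm across, knurled to 55 mm (grip it at 24 to 54), tapering to a 22 mm nose with three empty jaws at 74 mm. 0.58 kg.
- setting_rack: Warm brown wooden rack, 96 x 276 mm, fixed; the holders stand in it in any order, one to a hole, hanging upright on their flanges (origins 80 mm above the rack's). Top 80 mm high. Origin: centre of underside, z up. Four 34 mm holes at x = 0, y = +97.5, +32.5, -32.5, -97.5 mm; bow handle on the +y end (to y = 180, 50 mm up), so +97.5 is number one. 
- machine_rack: Grey sheet-steel rack, 90 x 270 mm, fixed, empty. Top 80 mm high. Origin: centre of underside, z up. Four 34 mm holes at x = 0, y = +97.5, +32.5, -32.5, -97.5 mm; bow handle on the +y end (to y = 180, 50 mm up), so +97.5 is number one. Parallel to the wooden rack, 135 mm off on either side, handle at the other end. A seated holder's origin is 80 mm above this one; a holder lowered within 8 mm of a hole's centre slides in.
- spanner_small: Small open-ended steel spanner, 37 x 167 x 7 mm, flat on the bench to the left, length along its y; origin at the centre of its underside. A bystander.
- micrometer: Micrometer, 43 x 138 x 16 mm, flat on the bench to the left; origin at the centre of its underside. A bystander.
- oil_can: Oil can with a thin curved spout, 74 x 116 x 173 mm high, standing on the bench to the right; origin at the centre of its underside. A bystander.
There are look-alikes about, which are no part of the job. Leave any blue look-alike of the drill_holder alone.

How it is judged:
By the outcome, as a careful person would: the job done as asked, in the order asked, and still so for the second after the job is handed in, with the robot touching nothing.
It also fails if it takes over 96 s, if anything falls off the work surface, if the arm or the gripper's body presses on something with over 40 N, if the wrist force passes 120 N, or if a joint passes its speed limit or range.

ROBOT

A 6-joint arm with a two-finger parallel gripper is mounted at the origin on a cart in front of the work surface, level with it; the furniture and walls round the work are solid. World frame = base frame: x ahead of the robot, y to its left, z up, the work surface at z = 0. Lengths are in m, angles in rad, forces in N, time in s.
With the tool pointing down it reaches from about 0.225 to 0.725 m from the base axis. Payload 3.1 kg.
Tool frame: the origin (TCP) lies between the finger pads; the fingertips stand 19 mm ahead of it and the grasp point (between the pads) is the TCP (robot.tip_reach is the distance from the TCP to the fingertips, in m); z points along the fingers, y is the line along which they close (so a half turn about z gives the same grasp; the last joint's range is limited). The gripper opens to 85 mm and grips with 20 to 120 N. Pads are 22 mm wide; open, the fingers measure 114 mm over their backs; the gripper's body (76 mm by 85 mm) begins 54 mm behind the grasp point. The pads swing forward as they close: fully open they stand 13 mm farther back than shut.
Start: joints at [0.98, 0.048, 0.099, 1.622, 0, 1.443], TCP at [0.234, 0.47, 0.25] pointing down, gripper open.
Joint ranges: [-2.91, 2.91], [-0.99, 1.94], [-1.21, 1.42], [-2.12, 2.29], [-1.49, 1.47], [-3.14, 3.14]. Speed limits (rad/s): [2.79, 2.79, 3.14, 3.14, 3.14, 3.14].

INTERFACE

Orientations are given as a 3x3 rotation matrix whose columns are the frame's x, y, z axes.
In Python, from plant import robot, eyes gives the robot as it stands. The module is installed in compiled form; this text tells all that it offers.
- The arm moves only by the tool move_arm, never from a script. Its argument "series" is text: rows parted by semicolons, each of 7 numbers parted by spaces: the shift along the tool's x, y, z in cm, then the turn, a rotation vector about the tool's x, y, z in degrees, then the closure, from 0 (fully open) to 1 (shut). In form: tx ty tz rx ry rz jaw; .... A call has exactly 10 rows; each row is the pose to reach, as a shift and turn from the pose commanded when the call began, along the tool's axes at that moment; what a row does not reach only later rows make up. A row lasts 1/12 s, in which the tool goes at most 41.7 mm and 7.16 degrees, less where a joint would pass 70% of its speed; a pose out of reach is approached as far as the arm can. A call with a gripper value outside its range is refused whole. The fingers move at their own pace and stop on an object; "newtons" is the grip in N (left out, the last holds). Time passes only in rows, so rows that repeat a pose let the fingers close, or fill a call up. It gives the time, the measured TCP pose, the force, the opening and the grip force at its end, in the units of the state.
- robot.sense(): the state, without advancing time (a new reading comes with each control period).
- eyes.read_camera(name): name is "side" or "top"; returns a dict with "pixels" (400x640x3 uint8, red, green, blue), "z_map" (400x640 float32, m along the optical axis (not along the pixel's ray), 0 where there is no reading), "intrinsics" (3x3 intrinsics, pixels), "k1" (the pictures are not rectified: a ray, as slopes to the right and down, at radius r is drawn at 1 + k1 r^2 times it, then the intrinsics apply), "origin" and "attitude" of the camera in the world. Camera axes: x right, y down, z forward; pixel columns grow to the right and rows downward; lengths in m; the calibration is good to about 2 mm. A picture is of the moment at which its call begins.
- robot.job_done(): hands the job in; it is judged then, once.
The state is a dict: "time": time; "joints": joint angles; "qd": joint speeds; "tau": joint torques, N m; "tool_pos": TCP position; "ee_rot": TCP orientation; "wrist_force": force on the tool from outside, world axes, zero at the start; "ft_torque": the same for the moment, N m; "width": opening from 0.0 (shut) to 1.0 (fully open); "grasp_force": force on a finger pad.
Only numpy, scipy, OpenCV 4.12 (cv2) and the standard library are available. Lean on these libraries where they do the work, as an engineer would, in place of code of your own. Each camera call takes 0.05 s, during which the arm holds its last target. There are 200 camera calls.

## Working session

There is one attempt and no reset: what is moved stays moved. The work goes in short steps, Python scripts to look and compute and a tool call to move; the robot and the scene stay as the last step left them, time stands still between calls to the robot, and variables do not carry over. Pictures are saved under pics/ and viewed, at most 14 in all, crops included, and the job is handed in when it is done.

Besides the shell and the picture viewer there is one more tool, called after ">>>" as name(argument=value, ...), one argument or row to a line, values as JSON. move_arm: Moves the arm, as the interface text tells. Its arguments: {"type":"object","properties":{"series":{"type":"string"},"newtons":{"type":"number"}},"required":["series"]}

```bash
mkdir -p pics
python3 - <<'E'
from plant import robot, eyes
import cv2,numpy as np
for n in("top","side"):
    c=eyes.read_camera(n); np.savez(n+"0.npz",**c)
    cv2.imwrite(f"pics/{n}0.png",c["pixels"][:,:,::-1]); print(n,c["intrinsics"],c["k1"],c["origin"],c["attitude"])
print(robot.sense())
E
```

```text
top [[371.82085142   0.         317.33075859]
 [  0.         371.82085142 205.70570596]
 [  0.           0.           1.        ]] -0.004955214104974114 [0.37476317 0.01887065 1.14073472] [[ 0.01740076 -0.99574711  0.0904705 ]
 [-0.99959605 -0.01529142  0.02395633]
 [-0.02247102 -0.09085081 -0.99561096]]
side [[457.38931973   0.         329.5894469 ]
 [  0.         457.38931973 199.52036796]
 [  0.           0.           1.        ]] -0.08510706431426981 [-0.56254948 -0.03247506  1.17864956] [[ 0.05206326 -0.72894154  0.68259333]
 [-0.99856744 -0.02954803  0.04460913]
 [-0.01234816 -0.68393797 -0.72943565]]
{'time': 0.1, 'joints': array([ 9.80186306e-01,  4.86924386e-02,  9.77096782e-02,  1.62201350e+00,
       -2.52103264e-05,  1.44300548e+00]), 'qd': array([ 0.00082418, -0.00134979,  0.00286104, -0.00020322,  0.00079339,
        0.00056857]), 'tau': array([ 2.50101497e-03, -3.39850187e+01,  3.20936000e+01,  1.58812478e-02,
       -1.44098667e-04, -2.35869044e-05]), 'tool_pos': array([0.23411267, 0.46931566, 0.24920352]), 'ee_rot': array([[-8.94797232e-01,  4.46471123e-01, -1.20413042e-03],
       [ 4.46472674e-01,  8.94795374e-01, -1.84130308e-03],
       [ 2.55361674e-04, -2.18520423e-03, -9.99997580e-01]]), 'wrist_force': array([ 0.22485982, -0.39942856, -0.35053522]), 'ft_torque': array([-0.03027336, -0.00736266,  0.01891031]), 'grasp_force': 0.0, 'width': 1.0009554099011941}
```

View pics/top0.png

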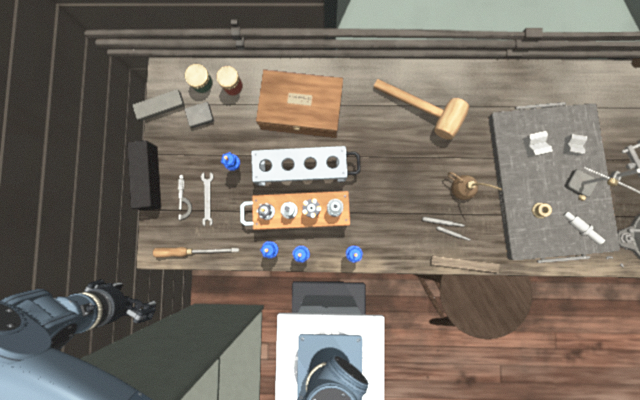

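View pics/side0.png

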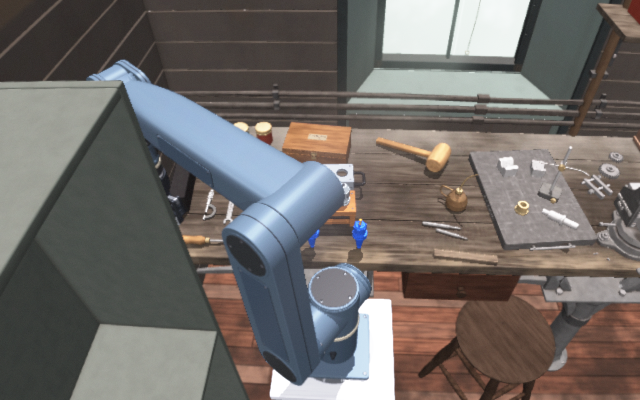

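The top view shows the wooden rack centred near (300,210) with its handle at the left (244,213). Its holders are at about (264,212), (288,210), (312,208) and (336,207), first to last. The grey rack is centred near (300,163) with its handle at the right (355,163), and its holes are at about (332,162), (310,162), (287,163) and (265,164).

Possible mix-ups: the blue look-alikes at (230,161), (269,250), (300,254) and (354,254). None of them stands in the wooden rack, so I choose the four in the rack and check them in a crop.

```bash
cat > h.py <<'E'
import numpy as np,cv2
def rays(c,uv):
    K=c["intrinsics"];uv=np.asarray(uv,float).reshape(-1,2)
    d=(uv-K[:2,2])/[K[0,0],K[1,1]]
    s=d.copy()
    for _ in range(8): s=d/(1+float(c["k1"])*(s**2).sum(1,keepdims=True))
    return np.c_[s,np.ones(len(s))]
def plane(c,uv,z):
    r=rays(c,uv)@c["attitude"].T; o=c["origin"]
    return o+r*((z-o[2])/r[:,2])[:,None]
def cloud(c):
    h,w=c["z_map"].shape; u,v=np.meshgrid(np.arange(w),np.arange(h))
    r=rays(c,np.c_[u.ravel(),v.ravel()])*c["z_map"].reshape(-1,1)
    return (c["origin"]+r@c["attitude"].T).reshape(h,w,3)
E
python3 - <<'E'
import numpy as np,cv2
from h import *
c=dict(np.load("top0.npz")); P=cloud(c)
im=c["pixels"][:,:,::-1]
cv2.imwrite("pics/crop0.png",cv2.resize(im[135:275,215:375],(800,700))[:600])
cv2.imwrite("pics/crop0.png",cv2.resize(im[140:270,218:373],None,fx=4.6,fy=4.6,interpolation=cv2.INTER_CUBIC))
gray=im.astype(int).mean(2)
# racks by height
hs=cv2.cvtColor(im,cv2.COLOR_BGR2HSV)
for n,(v0,v1) in dict(steel=(145,187),wood=(188,232)).items():
    m=np.zeros(gray.shape,np.uint8)
    m[v0:v1,240:365]=(abs(P[v0:v1,240:365,2]-.08)<.008)
    u,v=np.nonzero(m.T); p=P[v,u]
    q=plane(c,np.c_[u,v],.08)[:,:2]
    print(n,len(q),p[:,2].mean(),cv2.minAreaRect((q*1000).astype(np.float32)))
# holes
m=np.zeros(gray.shape,np.uint8); m[150:178,253:347]=(gray[150:178,253:347]<95)
n,l,s,ce=cv2.connectedComponentsWithStats(m)
for i in range(1,n):
    if s[i,4]>30: print("hole",s[i],ce[i],plane(c,ce[i],.08).round(4))
for uv in [(264,212),(288,210),(312,208),(336,207)]:
    b=P[uv[1]-14:uv[1]+14,uv[0]-12:uv[0]+12].reshape(-1,3)
    for lo,hi in((.09,.1),(.12,.14),(.14,.165)):
        t=b[(b[:,2]>lo)&(b[:,2]<hi)]
        if len(t)>3:print(uv,lo,len(t),t.mean(0).round(4),np.ptp(t,axis=0).round(3))
for uv in [(230,161),(269,250),(300,254),(354,254)]:
    b=P[uv[1]-14:uv[1]+14,uv[0]-12:uv[0]+12].reshape(-1,3);t=b[b[:,2]>.04];print("blue",t.mean(0).round(3),t[:,2].max())
E
```

```text
steel 2510 0.07960075710363564 ((593.329345703125, 100.16397094726562), (91.59351348876953, 273.1700744628906), 3.4931585788726807)
wood 2289 0.07967135614661709 ((459.23486328125, 92.44548797607422), (96.24454498291016, 275.9324035644531), 3.5120809078216553)
hole [327 159  10   9  61] [331.68852459 163.2295082 ] [[0.5952 0.005  0.08  ]]
hole [283 160  11  10  70] [287.42857143 165.11428571] [[0.588  0.1332 0.08  ]]
hole [305 161  11   8  65] [309.89230769 164.49230769] [[0.5907 0.068  0.08  ]]
hole [265 164   6   7  37] [267.24324324 166.67567568] [[0.5827 0.1918 0.08  ]]
(264, 212) 0.09 48 [0.4489 0.1821 0.0959] [0.046 0.041 0.006]
(264, 212) 0.12 143 [0.4524 0.1885 0.1303] [0.033 0.039 0.016]
(264, 212) 0.14 11 [0.4525 0.1891 0.1525] [0.007 0.007 0.011]
(288, 210) 0.09 68 [0.4531 0.1196 0.0957] [0.046 0.043 0.009]
(288, 210) 0.12 90 [0.4558 0.1231 0.1338] [0.032 0.035 0.017]
(288, 210) 0.14 40 [0.4573 0.1244 0.1549] [0.016 0.018 0.015]
(312, 208) 0.12 225 [0.4609 0.0594 0.1374] [0.047 0.046 0.018]
(312, 208) 0.14 36 [0.4613 0.0594 0.1407] [0.041 0.043 0.003]
(336, 207) 0.09 20 [ 0.4492 -0.0022  0.0944] [0.022 0.042 0.007]
(336, 207) 0.12 65 [ 0.4622 -0.0051  0.1349] [0.042 0.043 0.018]
(336, 207) 0.14 137 [ 0.4647 -0.0043  0.1495] [0.036 0.032 0.019]
blue [0.591 0.29  0.115] 1.1407347212435752
blue [0.346 0.174 0.111] 1.1407347212435752
blue [0.336 0.086 0.126] 1.1407347212435752
blue [ 0.339 -0.058  0.126] 1.1407347212435752
```

View pics/crop0.png

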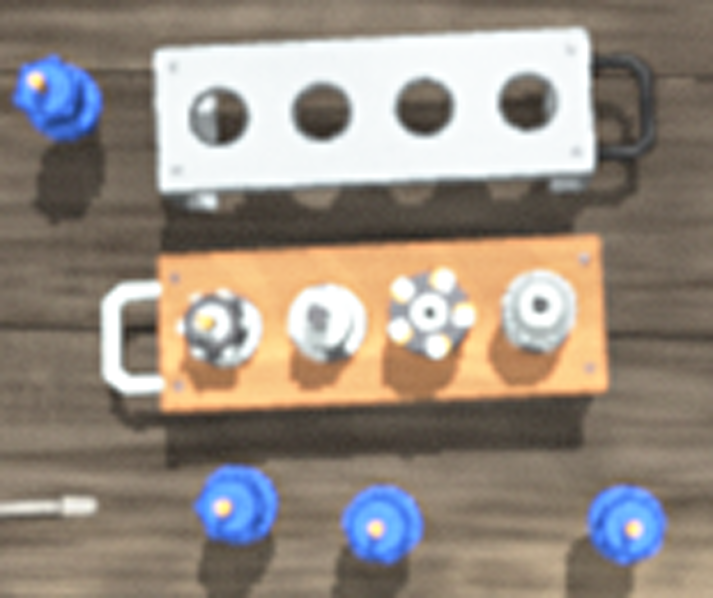

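The crop confirms the order from the handle: drill (210,325), endmill (325,320), facemill (430,312), chuck (540,310). The blue ones stand apart. Rack heights, sizes and the 134 mm spacing match the description. I move above the drill holder and align with the rack.

>>> move_arm(
  series="-1.9 -0.9 0 0 0 3.6 0; -5.4 -2.6 0 0 0 10 0; -9 -4.3 0 0 0 17 0; -12.8 -6.1 0 0 0 24 0; -16.7 -7.9 0 0 0 31 0; -20.2 -9.6 0 0 0 38 0; -23.8 -11.3 0 0 0 45 0; -27.3 -13 0 0 0 51 0; -30.2 -14.3 0 0 0 56 0; -32.1 -15.2 0 0 0 60 0",
  newtons=60,
)

```text
time: 0.93
tool_pos: [0.4552, 0.1876, 0.2496]
ee_rot: [[-0.054, 0.999, -0.0], [0.999, 0.054, -0.001], [-0.001, -0.001, -1.0]]
wrist_force: [-0.4, 0.4, -0.6]
width: 0.997
grasp_force: 0.0
```

Run:
```python
from plant import robot, eyes
import cv2,numpy as np
c=eyes.read_camera("top");cv2.imwrite("pics/t1.png",c["pixels"][130:280,200:400,::-1].repeat(3,0).repeat(3,1))
s=robot.sense();print(s["time"],s["tool_pos"],s["ee_rot"],s["joints"],robot.tip_reach)
t=np.array([.4533,.1897,.121]);print((t-s["tool_pos"])@s["ee_rot"]*100)
```

```text
0.9833 [0.45691411 0.18566883 0.24928719] [[-4.94322506e-02  9.98776910e-01  1.06583551e-03]
 [ 9.98771116e-01  4.94357168e-02 -3.51680838e-03]
 [-3.56519735e-03  8.90681965e-04 -9.99993248e-01]] [ 0.25213282 -0.03471734  0.01401399  1.61937285 -0.00367152  1.77347455] 0.019
[ 0.46622421 -0.35246689 12.82682907]
```

>>> move_arm(
  series="0 0 0.5 0 0 0 0; 0 0 1.5 0 0 0 0; 0 0 2.5 0 0 0 0; 0 0 3.5 0 0 0 0; 0 0 4.5 0 0 0 0; 0 0 5.5 0 0 0 0; 0 0 6 0 0 0 0; 0 0 6 0 0 0 0; 0 0 6 0 0 0 0; 0 0 6 0 0 0 0",
)

```text
time: 1.82
tool_pos: [0.4541, 0.1906, 0.1909]
ee_rot: [[-0.061, 0.998, 0.001], [0.998, 0.061, 0.0], [0.0, 0.001, -1.0]]
wrist_force: [0.6, -0.3, 0.6]
width: 0.998
grasp_force: 0.0
```

Run:
```python
from plant import robot, eyes
import numpy as np
s=robot.sense();print(s["time"],s["tool_pos"],s["ee_rot"])
t=np.array([.4533,.1897,.121]);print((t-s["tool_pos"])@s["ee_rot"]*100)
```

```text
1.8167 [0.45405366 0.19060805 0.19087207] [[-6.09922123e-02  9.98137712e-01  1.02857296e-03]
 [ 9.98138221e-01  6.09919690e-02  2.66335236e-04]
 [ 2.03104552e-04  1.04290236e-03 -9.99999436e-01]]
[-0.08745866 -0.08805072  6.98710168]
```

Sub-millimetre tracking. Descend to the grip and close.

>>> move_arm(
  series="0 -0.1 1 0 0 0 0; -0.1 -0.1 2.5 0 0 0 0; -0.1 -0.1 4 0 0 0 0; -0.1 -0.1 5.4 0 0 0 0; -0.1 -0.1 6.4 0 0 0 0; -0.1 -0.1 6.9 0 0 0 0; -0.1 -0.1 6.9 0 0 0 0.3; -0.1 -0.1 6.9 0 0 0 0.5; -0.1 -0.1 6.9 0 0 0 0.7; -0.1 -0.1 6.9 0 0 0 0.8",
  newtons=60,
)

```text
time: 2.65
tool_pos: [0.4536, 0.1896, 0.1224]
ee_rot: [[-0.061, 0.998, 0.002], [0.998, 0.061, 0.001], [0.0, 0.002, -1.0]]
wrist_force: [-0.8, 0.1, -0.6]
width: 0.455
grasp_force: 0.0
```

>>> move_arm(
  series="0 0 0 0 0 0 0.9; 0 0 0 0 0 0 0.9; 0 0 0 0 0 0 0.9; 0 0 0 0 0 0 0.9; 0 0 0 0 0 0 0.9; 0 0 -0.3 0 0 0 0.9; 0 0 -1 0 0 0 0.9; 0 0 -2 0 0 0 0.9; 0 0 -3.5 0 0 0 0.9; 0 0 -5.5 0 0 0 0.9",
)

```text
time: 3.48
tool_pos: [0.4507, 0.1888, 0.1746]
ee_rot: [[-0.061, 0.998, -0.006], [0.998, 0.061, -0.002], [-0.001, -0.006, -1.0]]
wrist_force: [0.8, 0.2, -5.4]
width: 0.415
grasp_force: 61.0
```

>>> move_arm(
  series="0 0 -2.5 0 0 0 0.9; 0 0 -5.5 0 0 0 0.9; 0 0 -8.5 0 0 0 0.9; 0 0 -10.2 0 0 0 0.9; -1 0.7 -10.4 0 0 0 0.9; -3 2.1 -10.4 0 0 0 0.9; -5.5 3.8 -10.4 0 0 0 0.9; -8 5.5 -10.4 0 0 0 0.9; -10.5 7.2 -10.4 0 0 0 0.9; -13 9 -10.4 0 0 0 0.9",
)

```text
time: 4.32
tool_pos: [0.5505, 0.0633, 0.2787]
ee_rot: [[-0.061, 0.998, -0.004], [0.998, 0.061, -0.0], [-0.0, -0.004, -1.0]]
wrist_force: [-0.1, 0.1, -4.2]
width: 0.415
grasp_force: 61.1
```

>>> move_arm(
  series="-2.5 1.7 0 0 0 0 0.9; -4.6 3.2 0 0 0 0 0.9; -6 4.1 0 0 0 0 0.9; -6.5 4.45 0 0 0 0 0.9; -6.5 4.45 1 0 0 0 0.9; -6.5 4.45 3 0 0 0 0.9; -6.5 4.45 5 0 0 0 0.9; -6.5 4.45 7 0 0 0 0.9; -6.5 4.45 8 0 0 0 0.9; -6.5 4.45 8 0 0 0 0.9",
)

```text
time: 5.15
tool_pos: [0.596, 0.0034, 0.1956]
ee_rot: [[-0.061, 0.998, -0.009], [0.998, 0.061, 0.001], [0.002, -0.009, -1.0]]
wrist_force: [-0.3, 0.4, -5.4]
width: 0.417
grasp_force: 61.1
```

Run:
```python
from plant import robot, eyes
import numpy as np,cv2
c=eyes.read_camera("top");cv2.imwrite("pics/t2.png",c["pixels"][130:280,200:400,::-1].repeat(3,0).repeat(3,1))
s=robot.sense();print(s["time"],s["tool_pos"],s["ee_rot"],s["width"])
t=np.array([.5993,.0029,.121]);print((t-s["tool_pos"])@s["ee_rot"]*100)
```

```text
5.2 [0.59713744 0.00332522 0.19793305] [[-6.11128677e-02  9.98115486e-01 -5.54018099e-03]
 [ 9.98130325e-01  6.11176495e-02  6.97807829e-04]
 [ 1.03509564e-03 -5.48717762e-03 -9.99984410e-01]] 0.4189106749443857
[-0.06362154  0.25546386  7.69195728]
```

View pics/t2.png

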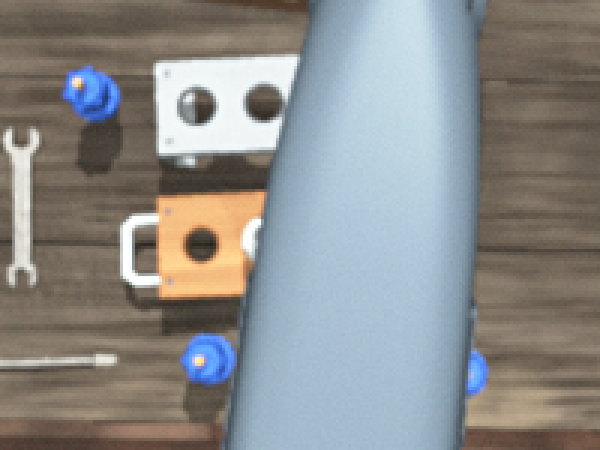

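The arm hides the gripper in this view. The wooden rack's first hole, at (200,245), is empty, so the drill holder is in the grip. Commanded position is 7.9 cm above seat, so I descend gently.

>>> move_arm(
  series="0 0 0.6 0 0 0 0.9; 0 0 1.4 0 0 0 0.9; 0 0 2.3 0 0 0 0.9; 0 0 3.2 0 0 0 0.9; 0 0 4.1 0 0 0 0.9; 0 0 5 0 0 0 0.9; 0 0 5.8 0 0 0 0.9; 0 0 6.5 0 0 0 0.9; 0 0 7 0 0 0 0.9; 0 0 7.3 0 0 0 0.9",
)

```text
time: 6.03
tool_pos: [0.5986, 0.0029, 0.1261]
ee_rot: [[-0.061, 0.998, -0.001], [0.998, 0.061, 0.0], [0.0, -0.001, -1.0]]
wrist_force: [-0.5, 0.1, -5.3]
width: 0.422
grasp_force: 61.2
```

>>> move_arm(
  series="0 0 0.1 0 0 0 0.9; 0 0 0.2 0 0 0 0.9; 0 0 0.3 0 0 0 0.9; 0 0 0.4 0 0 0 0.9; 0 0 0.5 0 0 0 0.9; 0 0 0.6 0 0 0 0.9; 0 0 0.6 0 0 0 0.9; 0 0 0.6 0 0 0 0.9; 0 0 0.6 0 0 0 0.9; 0 0 0.6 0 0 0 0.9",
)

```text
time: 6.87
tool_pos: [0.5993, 0.0029, 0.1229]
ee_rot: [[-0.061, 0.998, 0.002], [0.998, 0.061, -0.0], [-0.0, 0.002, -1.0]]
wrist_force: [-4.0, 0.2, 6.1]
width: 0.42
grasp_force: 62.2
```

>>> move_arm(
  series="0 0 0.1 0 0 0 0.9; 0 0 0.2 0 0 0 0.9; 0 0 0.2 0 0 0 0.9; 0 0 0.2 0 0 0 0.9; 0 0 0.2 0 0 0 0.9; 0 0 0.2 0 0 0 0.9; 0 0 0.2 0 0 0 0.9; 0 0 0.2 0 0 0 0.9; 0 0 0.2 0 0 0 0.9; 0 0 0.2 0 0 0 0.9",
)

```text
time: 7.7
tool_pos: [0.5993, 0.0029, 0.1228]
ee_rot: [[-0.061, 0.998, 0.003], [0.998, 0.061, -0.001], [-0.001, 0.003, -1.0]]
wrist_force: [-5.4, 0.7, 11.9]
width: 0.42
grasp_force: 63.0
```

>>> move_arm(
  series="0 0 -0.2 0 0 0 0.9; 0 0 -0.2 0 0 0 0.5; 0 0 -0.2 0 0 0 0; 0 0 -0.2 0 0 0 0; 0 0 -0.2 0 0 0 0; 0 0 -0.2 0 0 0 0; 0 0 -0.5 0 0 0 0; 0 0 -1.5 0 0 0 0; 0 0 -3.5 0 0 0 0; 0 0 -6.2 0 0 0 0",
)

```text
time: 8.53
tool_pos: [0.5974, 0.0031, 0.18]
ee_rot: [[-0.061, 0.998, -0.005], [0.998, 0.061, 0.001], [0.001, -0.005, -1.0]]
wrist_force: [0.8, 0.4, 0.1]
width: 1.003
grasp_force: 0.0
```

>>> move_arm(
  series="0 0 -2.5 0 0 0 0; 0 0 -4 0 0 0 0; 1 -1 -4.5 0 0 0 0; 3 -3.1 -4.5 0 0 0 0; 5.4 -5.6 -4.5 0 0 0 0; 8 -8.3 -4.5 0 0 0 0; 10.5 -10.9 -4.5 0 0 0 0; 12.3 -12.7 -4.5 0 0 0 0; 13 -13.45 -4.5 0 0 0 0; 13 -13.45 -4.5 0 0 0 0",
)

```text
time: 9.37
tool_pos: [0.4558, 0.1258, 0.2277]
ee_rot: [[-0.064, 0.998, 0.002], [0.998, 0.064, 0.0], [0.0, 0.002, -1.0]]
wrist_force: [0.5, 0.6, -0.0]
width: 0.998
grasp_force: 0.0
```

Run:
```python
from plant import robot, eyes
import numpy as np,cv2
from h import *
c=eyes.read_camera("top");cv2.imwrite("pics/t3.png",c["pixels"][130:280,200:400,::-1].repeat(3,0).repeat(3,1))
P=cloud(c)
b=P[140:175,320:350].reshape(-1,3)
for lo,hi in((.083,.105),(.12,.14),(.14,.165)):
    t=b[(b[:,2]>lo)&(b[:,2]<hi)]
    if len(t)>3: print(lo,len(t),t.mean(0).round(4),t[:,2].max(), np.median(t[:,2]))
s=robot.sense();print(s["time"],s["tool_pos"],s["ee_rot"],s["width"])
t=np.array([.4572,.1249,.115]);print((t-s["tool_pos"])@s["ee_rot"]*100)
```

```text
0.083 73 [0.5914 0.0028 0.0925] 0.09982853211703002 0.09494111744849176
0.12 141 [0.5975 0.0035 0.1298] 0.13810411052721716 0.13022522161754124
0.14 13 [0.5981 0.0033 0.1512] 0.15635830887244195 0.15244613709158739
9.4167 [0.45707953 0.12484093 0.22741225] [[-6.24093241e-02  9.98047186e-01  2.62504739e-03]
 [ 9.98050535e-01  6.24102952e-02 -2.89578233e-04]
 [-4.52842723e-04  2.60185757e-03 -9.99996513e-01]] 0.9948809131536359
[ 1.02341252e-02 -1.68556596e-02  1.12412152e+01]
```

View pics/t3.png

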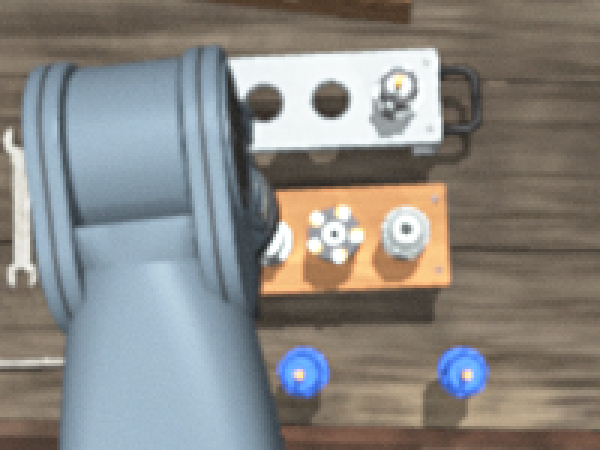

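The picture shows the drill holder seated upright by the grey rack's handle at (400,88). Its heights match those it had in the wooden rack. Next is the endmill.

>>> move_arm(
  series="0 0 1.2 0 0 0 0; 0 0 3.2 0 0 0 0; 0 0 5.5 0 0 0 0; 0 0 7.7 0 0 0 0; 0 0 9.4 0 0 0 0; 0 0 10.4 0 0 0 0; 0 0 10.7 0 0 0 0; 0 0 10.7 0 0 0 0.2; 0 0 10.7 0 0 0 0.5; 0 0 10.7 0 0 0 0.8",
)

```text
time: 10.25
tool_pos: [0.458, 0.1244, 0.1207]
ee_rot: [[-0.06, 0.998, 0.003], [0.998, 0.06, 0.0], [0.0, 0.003, -1.0]]
wrist_force: [0.1, -0.9, -0.5]
width: 0.604
grasp_force: 0.0
```

>>> move_arm(
  series="0 0 0 0 0 0 0.9; 0 0 0 0 0 0 0.9; 0 0 0 0 0 0 0.9; 0 0 0 0 0 0 0.9; 0 0 0 0 0 0 0.9; 0 0 0 0 0 0 0.9; 0 0 -0.3 0 0 0 0.9; 0 0 -1 0 0 0 0.9; 0 0 -2 0 0 0 0.9; 0 0 -4 0 0 0 0.9",
  newtons=70,
)

```text
time: 11.08
tool_pos: [0.4539, 0.1242, 0.1564]
ee_rot: [[-0.061, 0.998, -0.008], [0.998, 0.061, -0.001], [-0.0, -0.008, -1.0]]
wrist_force: [-0.4, 0.1, -6.6]
width: 0.389
grasp_force: 70.4
```

>>> move_arm(
  series="0 0 -2.5 0 0 0 0.9; 0 0 -5.5 0 0 0 0.9; 0 0 -8.5 0 0 0 0.9; 0 0 -11 0 0 0 0.9; -0.5 1 -12 0 0 0 0.9; -1.4 3 -12 0 0 0 0.9; -2.6 5.5 -12 0 0 0 0.9; -4 8.3 -12 0 0 0 0.9; -5.2 11 -12 0 0 0 0.9; -6 12.6 -12 0 0 0 0.9",
)

```text
time: 11.92
tool_pos: [0.5882, 0.071, 0.278]
ee_rot: [[-0.06, 0.998, -0.001], [0.998, 0.06, -0.001], [-0.001, -0.001, -1.0]]
wrist_force: [0.1, 1.0, -5.3]
width: 0.389
grasp_force: 71.0
```

>>> move_arm(
  series="-0.4 0.7 0 0 0 0 0.9; -0.5 0.85 0.5 0 0 0 0.9; -0.5 0.85 1.5 0 0 0 0.9; -0.5 0.85 3 0 0 0 0.9; -0.5 0.85 4.5 0 0 0 0.9; -0.5 0.85 6 0 0 0 0.9; -0.5 0.85 7.2 0 0 0 0.9; -0.5 0.85 7.8 0 0 0 0.9; -0.5 0.85 8 0 0 0 0.9; -0.5 0.85 8 0 0 0 0.9",
)

```text
time: 12.75
tool_pos: [0.5939, 0.0682, 0.1988]
ee_rot: [[-0.061, 0.998, -0.002], [0.998, 0.061, 0.0], [0.0, -0.002, -1.0]]
wrist_force: [-0.1, 0.0, -5.5]
width: 0.395
grasp_force: 71.1
```

Run:
```python
from plant import robot
import numpy as np
s=robot.sense();print(s["time"],s["tool_pos"],s["width"])
t=np.array([.5953,.0678,.119]);print((t-s["tool_pos"])@s["ee_rot"]*100)
```

```text
12.75 [0.59390318 0.06822434 0.19880177] 0.3949307790892594
[-0.05331546  0.15150034  7.97989637]
```

>>> move_arm(
  series="0 0.1 0.6 0 0 0 0.9; 0 0.1 1.4 0 0 0 0.9; 0 0.1 2.3 0 0 0 0.9; 0 0.1 3.2 0 0 0 0.9; 0 0.1 4.1 0 0 0 0.9; 0 0.1 5 0 0 0 0.9; 0 0.1 5.8 0 0 0 0.9; 0 0.1 6.5 0 0 0 0.9; 0 0.1 7 0 0 0 0.9; 0 0.1 7.3 0 0 0 0.9",
)

```text
time: 13.58
tool_pos: [0.5955, 0.0679, 0.1251]
ee_rot: [[-0.061, 0.998, -0.001], [0.998, 0.061, 0.0], [0.0, -0.001, -1.0]]
wrist_force: [-0.2, 0.1, -5.1]
width: 0.39
grasp_force: 71.1
```

>>> move_arm(
  series="0 0 0.1 0 0 0 0.9; 0 0 0.2 0 0 0 0.9; 0 0 0.3 0 0 0 0.9; 0 0 0.4 0 0 0 0.9; 0 0 0.5 0 0 0 0.9; 0 0 0.6 0 0 0 0.9; 0 0 0.7 0 0 0 0.9; 0 0 0.8 0 0 0 0.9; 0 0 0.9 0 0 0 0.9; 0 0 0.9 0 0 0 0.9",
)

```text
time: 14.42
tool_pos: [0.5963, 0.0678, 0.1211]
ee_rot: [[-0.061, 0.998, 0.003], [0.998, 0.061, -0.0], [-0.0, 0.003, -1.0]]
wrist_force: [-4.8, -0.8, 7.6]
width: 0.39
grasp_force: 72.4
```

>>> move_arm(
  series="0 0 -0.3 0 0 0 0.9; 0 0 -0.3 0 0 0 0.5; 0 0 -0.3 0 0 0 0; 0 0 -0.3 0 0 0 0; 0 0 -0.3 0 0 0 0; 0 0 -0.3 0 0 0 0; 0 0 -0.5 0 0 0 0; 0 0 -1.5 0 0 0 0; 0 0 -3.5 0 0 0 0; 0 0 -6.2 0 0 0 0",
)

```text
time: 15.25
tool_pos: [0.5943, 0.0678, 0.1778]
ee_rot: [[-0.061, 0.998, -0.005], [0.998, 0.061, -0.0], [0.0, -0.005, -1.0]]
wrist_force: [0.9, 0.1, -0.2]
width: 1.001
grasp_force: 0.0
```

>>> move_arm(
  series="0 0 -2.5 0 0 0 0; 0 0 -4 0 0 0 0; 0 -1 -4.5 0 0 0 0; 0 -3.1 -4.5 0 0 0 0; 0 -5.6 -4.5 0 0 0 0; 0 -8.3 -4.5 0 0 0 0; 0 -10.9 -4.5 0 0 0 0; 0 -12.7 -4.5 0 0 0 0; 0 -13.5 -4.5 0 0 0 0; 0 -13.5 -4.5 0 0 0 0",
)

```text
time: 16.08
tool_pos: [0.4605, 0.0597, 0.2256]
ee_rot: [[-0.061, 0.998, 0.002], [0.998, 0.061, -0.0], [-0.0, 0.002, -1.0]]
wrist_force: [0.1, -0.9, -0.2]
width: 1.006
grasp_force: 0.0
```

Run:
```python
from plant import robot, eyes
import numpy as np,cv2
from h import *
c=eyes.read_camera("top");cv2.imwrite("pics/t4.png",c["pixels"][130:280,200:400,::-1].repeat(3,0).repeat(3,1))
P=cloud(c)
b=P[140:175,299:322].reshape(-1,3)
for lo,hi in((.09,.105),(.12,.14),(.14,.165)):
    t=b[(b[:,2]>lo)&(b[:,2]<hi)]
    if len(t)>3: print(lo,len(t),t.mean(0).round(4),t[:,2].max(), np.median(t[:,2]))
s=robot.sense();print(s["time"],s["tool_pos"],s["ee_rot"],s["width"])
t=np.array([.4612,.0600,.122]);print((t-s["tool_pos"])@s["ee_rot"]*100)
```

```text
16.1333 [0.46163063 0.05966222 0.22531143] [[-6.07429925e-02  9.98150247e-01  2.52463679e-03]
 [ 9.98153427e-01  6.07431942e-02 -3.22752043e-06]
 [-1.56576053e-04  2.51977882e-03 -9.99996813e-01]] 1.0014734211908254
[ 0.03794916 -0.06696365 10.33100157]
```

View pics/t4.png

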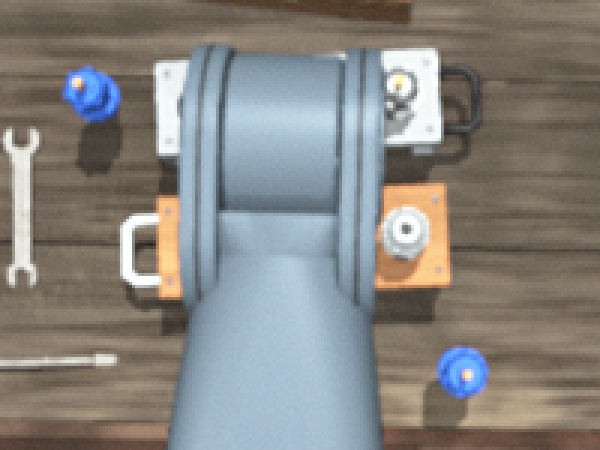

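The arm hides the endmill spot. The drill holder at (400,90) and the chuck at (405,232) are unmoved. Next is the facemill.

>>> move_arm(
  series="0 0 1.2 0 0 0 0; 0 0 3.2 0 0 0 0; 0 0 5.5 0 0 0 0; 0 0 7.7 0 0 0 0; 0 0 9.2 0 0 0 0; 0 0 10 0 0 0 0; 0 0 10.2 0 0 0 0; 0 0 10.2 0 0 0 0.2; 0 0 10.2 0 0 0 0.4; 0 0 10.2 0 0 0 0.6",
)

```text
time: 16.97
tool_pos: [0.4624, 0.0596, 0.1236]
ee_rot: [[-0.061, 0.998, 0.003], [0.998, 0.061, -0.0], [-0.0, 0.003, -1.0]]
wrist_force: [-0.4, 0.5, 0.2]
width: 0.605
grasp_force: 0.0
```

>>> move_arm(
  series="0 0 0 0 0 0 0.7; 0 0 0 0 0 0 0.8; 0 0 0 0 0 0 0.8; 0 0 0 0 0 0 0.8; 0 0 0 0 0 0 0.8; 0 0 0 0 0 0 0.8; 0 0 -0.3 0 0 0 0.8; 0 0 -1 0 0 0 0.8; 0 0 -2 0 0 0 0.8; 0 0 -4 0 0 0 0.8",
  newtons=80,
)

```text
time: 17.8
tool_pos: [0.4587, 0.0597, 0.1595]
ee_rot: [[-0.061, 0.998, -0.008], [0.998, 0.061, 0.0], [0.001, -0.008, -1.0]]
wrist_force: [0.1, 0.4, -6.6]
width: 0.559
grasp_force: 83.4
```

>>> move_arm(
  series="0 0 -2.5 0 0 0 0.8; 0 0 -5.5 0 0 0 0.8; 0 0 -8.5 0 0 0 0.8; 0 0 -11 0 0 0 0.8; 0.5 1 -11.8 0 0 0 0.8; 1.4 3 -11.8 0 0 0 0.8; 2.6 5.5 -11.8 0 0 0 0.8; 4 8.3 -11.8 0 0 0 0.8; 5.2 11 -11.8 0 0 0 0.8; 6 12.6 -11.8 0 0 0 0.8",
)

```text
time: 18.63
tool_pos: [0.5855, 0.1285, 0.279]
ee_rot: [[-0.061, 0.998, -0.0], [0.998, 0.061, 0.001], [0.001, -0.0, -1.0]]
wrist_force: [-0.5, -0.1, -7.0]
width: 0.553
grasp_force: 84.1
```

>>> move_arm(
  series="0.4 0.7 0 0 0 0 0.8; 0.5 0.9 0.5 0 0 0 0.8; 0.5 0.9 1.5 0 0 0 0.8; 0.5 0.9 3 0 0 0 0.8; 0.5 0.9 4.5 0 0 0 0.8; 0.5 0.9 6 0 0 0 0.8; 0.5 0.9 7.2 0 0 0 0.8; 0.5 0.9 7.8 0 0 0 0.8; 0.5 0.9 8 0 0 0 0.8; 0.5 0.9 8 0 0 0 0.8",
)

```text
time: 19.47
tool_pos: [0.5913, 0.1325, 0.1996]
ee_rot: [[-0.061, 0.998, -0.002], [0.998, 0.061, -0.0], [-0.0, -0.002, -1.0]]
wrist_force: [0.2, -0.7, -5.8]
width: 0.548
grasp_force: 84.2
```

Run:
```python
from plant import robot
import numpy as np
s=robot.sense();print(s["time"],s["tool_pos"],s["width"])
t=np.array([.5914,.1326,.122]);print((t-s["tool_pos"])@s["ee_rot"]*100)
```

```text
19.4667 [0.59125791 0.13247605 0.19957967] 0.5478512083606627
[0.01273969 0.02971438 7.75792277]
```

>>> move_arm(
  series="0 0 0.6 0 0 0 0.8; 0 0 1.4 0 0 0 0.8; 0 0 2.3 0 0 0 0.8; 0 0 3.2 0 0 0 0.8; 0 0 4.1 0 0 0 0.8; 0 0 5 0 0 0 0.8; 0 0 5.8 0 0 0 0.8; 0 0 6.4 0 0 0 0.8; 0 0 6.8 0 0 0 0.8; 0 0 7.1 0 0 0 0.8",
)

```text
time: 20.3
tool_pos: [0.5917, 0.1327, 0.1285]
ee_rot: [[-0.061, 0.998, -0.001], [0.998, 0.061, -0.0], [-0.0, -0.001, -1.0]]
wrist_force: [0.3, -0.3, -6.1]
width: 0.554
grasp_force: 84.2
```

>>> move_arm(
  series="0 0 0.1 0 0 0 0.8; 0 0 0.2 0 0 0 0.8; 0 0 0.3 0 0 0 0.8; 0 0 0.4 0 0 0 0.8; 0 0 0.5 0 0 0 0.8; 0 0 0.6 0 0 0 0.8; 0 0 0.7 0 0 0 0.8; 0 0 0.8 0 0 0 0.8; 0 0 0.9 0 0 0 0.8; 0 0 0.9 0 0 0 0.8",
)

```text
time: 21.13
tool_pos: [0.5923, 0.1328, 0.1242]
ee_rot: [[-0.061, 0.998, 0.003], [0.998, 0.061, 0.0], [-0.0, 0.003, -1.0]]
wrist_force: [-6.0, -0.5, 8.1]
width: 0.554
grasp_force: 85.0
```

>>> move_arm(
  series="0 0 -0.3 0 0 0 0.8; 0 0 -0.3 0 0 0 0.4; 0 0 -0.3 0 0 0 0; 0 0 -0.3 0 0 0 0; 0 0 -0.3 0 0 0 0; 0 0 -0.3 0 0 0 0; 0 0 -0.5 0 0 0 0; 0 0 -1.5 0 0 0 0; 0 0 -3.5 0 0 0 0; 0 0 -6.2 0 0 0 0",
)

```text
time: 21.97
tool_pos: [0.5904, 0.1326, 0.1808]
ee_rot: [[-0.061, 0.998, -0.005], [0.998, 0.061, -0.001], [-0.0, -0.005, -1.0]]
wrist_force: [-0.0, 0.2, -0.2]
width: 1.001
grasp_force: 0.0
```

>>> move_arm(
  series="0 0 -2.5 0 0 0 0; 0 0 -4 0 0 0 0; -1 -1 -4.5 0 0 0 0; -3 -3.1 -4.5 0 0 0 0; -5.4 -5.6 -4.5 0 0 0 0; -8 -8.3 -4.5 0 0 0 0; -10.5 -10.9 -4.5 0 0 0 0; -12.3 -12.7 -4.5 0 0 0 0; -13 -13.4 -4.5 0 0 0 0; -13 -13.4 -4.5 0 0 0 0",
)

```text
time: 22.8
tool_pos: [0.4655, -0.0064, 0.2286]
ee_rot: [[-0.058, 0.998, 0.002], [0.998, 0.058, -0.001], [-0.001, 0.002, -1.0]]
wrist_force: [-0.2, -0.3, -0.7]
width: 0.999
grasp_force: 0.0
```

Run:
```python
from plant import robot, eyes
import numpy as np,cv2
from h import *
c=eyes.read_camera("top");cv2.imwrite("pics/t5.png",c["pixels"][130:280,200:400,::-1].repeat(3,0).repeat(3,1))
s=robot.sense();print(s["time"],s["tool_pos"],s["ee_rot"],s["width"])
t=np.array([.4652,-.0049,.120]);print((t-s["tool_pos"])@s["ee_rot"]*100)
```

```text
22.85 [ 0.46647109 -0.00555132  0.22835212] [[-5.90337107e-02  9.98253204e-01  2.35826073e-03]
 [ 9.98255981e-01  5.90332275e-02  2.74032768e-04]
 [ 1.34338347e-04  2.37032505e-03 -9.99997182e-01]] 1.0002174584366383
[ 0.07106692 -0.14872505 10.83489981]
```

View pics/t5.png

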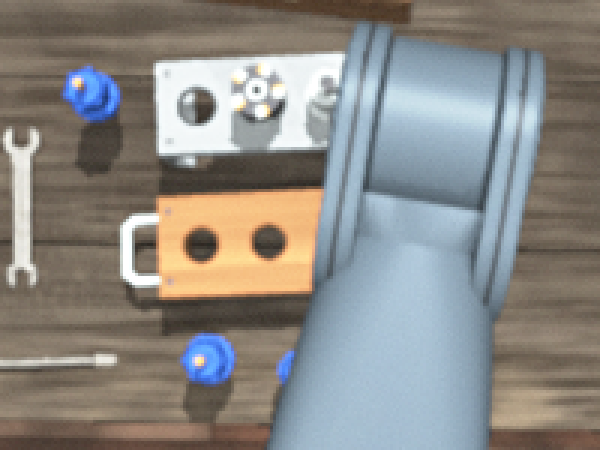

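The facemill at (257,90) and endmill at (325,90) are seated upright in holes 3 and 2. Next is the chuck.

>>> move_arm(
  series="0 -0.1 1.2 0 0 0 0; 0 -0.1 3.2 0 0 0 0; 0 -0.1 5.5 0 0 0 0; 0 -0.1 7.7 0 0 0 0; 0 -0.1 9.5 0 0 0 0; 0 -0.1 10.4 0 0 0 0; 0 -0.1 10.7 0 0 0 0; 0 -0.1 10.7 0 0 0 0.2; 0 -0.1 10.7 0 0 0 0.4; 0 -0.1 10.7 0 0 0 0.6",
)

```text
time: 23.68
tool_pos: [0.4665, -0.0052, 0.1219]
ee_rot: [[-0.061, 0.998, 0.003], [0.998, 0.061, -0.0], [-0.001, 0.003, -1.0]]
wrist_force: [0.4, 1.3, 0.1]
width: 0.602
grasp_force: 0.0
```

>>> move_arm(
  series="0 0 0 0 0 0 0.8; 0 0 0 0 0 0 0.9; 0 0 0 0 0 0 0.9; 0 0 0 0 0 0 0.9; 0 0 0 0 0 0 0.9; 0 0 0 0 0 0 0.9; 0 0 -0.3 0 0 0 0.9; 0 0 -1 0 0 0 0.9; 0 0 -2 0 0 0 0.9; 0 0 -4 0 0 0 0.9",
)

```text
time: 24.52
tool_pos: [0.4627, -0.0049, 0.1577]
ee_rot: [[-0.061, 0.998, -0.007], [0.998, 0.061, 0.001], [0.002, -0.007, -1.0]]
wrist_force: [-0.3, -0.3, -5.7]
width: 0.482
grasp_force: 81.7
```

>>> move_arm(
  series="0 0 -2.5 0 0 0 0.9; 0 0 -5.5 0 0 0 0.9; 0 0 -8.5 0 0 0 0.9; 0 0 -11 0 0 0 0.9; 1 0.7 -12 0 0 0 0.9; 3 2.1 -12 0 0 0 0.9; 5.5 3.8 -12 0 0 0 0.9; 8 5.5 -12 0 0 0 0.9; 10.5 7.2 -12 0 0 0 0.9; 13 9 -12 0 0 0 0.9",
)

```text
time: 25.35
tool_pos: [0.5474, 0.1312, 0.2802]
ee_rot: [[-0.061, 0.998, -0.001], [0.998, 0.061, -0.0], [-0.0, -0.001, -1.0]]
wrist_force: [0.7, -0.3, -5.5]
width: 0.482
grasp_force: 82.0
```

>>> move_arm(
  series="2.5 1.7 0 0 0 0 0.9; 4.6 3.2 0 0 0 0 0.9; 6 4.1 0 0 0 0 0.9; 6.5 4.45 0 0 0 0 0.9; 6.5 4.45 1 0 0 0 0.9; 6.5 4.45 3 0 0 0 0.9; 6.5 4.45 5 0 0 0 0.9; 6.5 4.45 7 0 0 0 0.9; 6.5 4.45 8 0 0 0 0.9; 6.5 4.45 8 0 0 0 0.9",
)

```text
time: 26.18
tool_pos: [0.5853, 0.1966, 0.1962]
ee_rot: [[-0.06, 0.998, -0.008], [0.998, 0.06, -0.002], [-0.002, -0.008, -1.0]]
wrist_force: [-0.6, -1.0, -6.7]
width: 0.482
grasp_force: 82.1
```

Run:
```python
from plant import robot
import numpy as np
s=robot.sense();print(s["time"],s["tool_pos"],s["width"])
t=np.array([.5874,.1975,.120]);print((t-s["tool_pos"])@s["ee_rot"]*100)
```

```text
26.1833 [0.58528459 0.19657529 0.19619528] 0.48247464784849187
[0.09130983 0.27776435 7.61741486]
```

Still settling, and 1–3 mm off is within tolerance. Commanded z is 0.200, so I lower it.

>>> move_arm(
  series="0 0 0.6 0 0 0 0.9; 0 0 1.4 0 0 0 0.9; 0 0 2.3 0 0 0 0.9; 0 0 3.2 0 0 0 0.9; 0 0 4.1 0 0 0 0.9; 0 0 5 0 0 0 0.9; 0 0 5.8 0 0 0 0.9; 0 0 6.5 0 0 0 0.9; 0 0 7 0 0 0 0.9; 0 0 7.3 0 0 0 0.9",
)

```text
time: 27.02
tool_pos: [0.5871, 0.1975, 0.1261]
ee_rot: [[-0.061, 0.998, -0.001], [0.998, 0.061, -0.0], [-0.0, -0.001, -1.0]]
wrist_force: [-0.2, -0.1, -5.8]
width: 0.482
grasp_force: 82.1
```

>>> move_arm(
  series="0 0 0.1 0 0 0 0.9; 0 0 0.2 0 0 0 0.9; 0 0 0.3 0 0 0 0.9; 0 0 0.4 0 0 0 0.9; 0 0 0.5 0 0 0 0.9; 0 0 0.6 0 0 0 0.9; 0 0 0.7 0 0 0 0.9; 0 0 0.8 0 0 0 0.9; 0 0 0.9 0 0 0 0.9; 0 0 0.9 0 0 0 0.9",
)

```text
time: 27.85
tool_pos: [0.5879, 0.1977, 0.1223]
ee_rot: [[-0.061, 0.998, 0.003], [0.998, 0.061, 0.0], [0.0, 0.003, -1.0]]
wrist_force: [-5.8, -1.5, 9.1]
width: 0.479
grasp_force: 83.4
```

>>> move_arm(
  series="0 0 -0.3 0 0 0 0.9; 0 0 -0.3 0 0 0 0.4; 0 0 -0.3 0 0 0 0; 0 0 -0.3 0 0 0 0; 0 0 -0.3 0 0 0 0; 0 0 -0.3 0 0 0 0; 0 0 -0.5 0 0 0 0; 0 0 -1.5 0 0 0 0; 0 0 -3.5 0 0 0 0; 0 0 -6.2 0 0 0 0",
)

```text
time: 28.68
tool_pos: [0.586, 0.1972, 0.1787]
ee_rot: [[-0.061, 0.998, -0.005], [0.998, 0.061, -0.001], [-0.001, -0.005, -1.0]]
wrist_force: [0.1, 0.1, 0.1]
width: 0.999
grasp_force: 0.0
```

>>> move_arm(
  series="0 0 -3 0 0 0 0; 0 0 -6 0 0 0 0; 0 0 -8 0 0 0 0; 1.5 -1.5 -9 0 0 0 0; 4 -4 -9 0 0 0 0; 6.5 -6.5 -9 0 0 0 0; 9 -9 -9 0 0 0 0; 11.5 -11.5 -9 0 0 0 0; 14 -14 -9 0 0 0 0; 16.5 -16.5 -9 0 0 0 0",
)

```text
time: 29.52
tool_pos: [0.4116, 0.3532, 0.2715]
ee_rot: [[-0.06, 0.998, 0.001], [0.998, 0.06, 0.001], [0.001, 0.001, -1.0]]
wrist_force: [0.0, 0.7, 0.6]
width: 0.997
grasp_force: 0.0
```

>>> move_arm(
  series="2.5 -2.5 0 0 0 0 0; 5 -5 0 0 0 0 0; 7.5 -7.5 0 0 0 0 0; 9.5 -10 0 0 0 0 0; 11 -12.5 0 0 0 0 0; 12 -14.5 0 0 0 0 0; 12.5 -15.5 0 0 0 0 0; 12.5 -16 0 0 0 0 0; 12.5 -16 0 0 0 0 0; 12.5 -16 0 0 0 0 0",
)

```text
time: 30.35
tool_pos: [0.2464, 0.4669, 0.2707]
ee_rot: [[-0.06, 0.998, 0.001], [0.998, 0.06, 0.0], [0.0, 0.001, -1.0]]
wrist_force: [0.3, 0.1, 0.7]
width: 1.002
grasp_force: 0.0
```

Run:
```python
from plant import robot, eyes
import numpy as np,cv2
from h import *
c=eyes.read_camera("top");cv2.imwrite("pics/t6.png",c["pixels"][130:280,160:420,::-1].repeat(3,0).repeat(3,1))
P=cloud(c).reshape(-1,3)
for n,t in dict(drill=(.5993,.0029),end=(.5953,.0678),face=(.5914,.1326),chuck=(.5874,.1975)).items():
    d=P[np.hypot(P[:,0]-t[0],P[:,1]-t[1])<.028]
    for lo,hi in((.088,.105),(.12,.14),(.14,.165)):
        q=d[(d[:,2]>lo)&(d[:,2]<hi)]
        if len(q)>3:print(n,lo,len(q),q.mean(0).round(4),round(np.median(q[:,2]),4))
s=robot.sense();print(s["time"],s["tool_pos"])
```

```text
drill 0.088 53 [0.5871 0.0037 0.0953] 0.0958
drill 0.12 142 [0.5974 0.0035 0.1303] 0.1306
drill 0.14 12 [0.5983 0.0033 0.1527] 0.1538
end 0.088 70 [0.5857 0.0663 0.0957] 0.0959
end 0.12 96 [0.593  0.0675 0.1337] 0.1344
end 0.14 40 [0.5951 0.0681 0.1551] 0.1564
face 0.088 6 [0.5749 0.1269 0.0944] 0.0944
face 0.12 240 [0.5906 0.1326 0.1365] 0.1374
face 0.14 30 [0.5942 0.1342 0.141 ] 0.1408
chuck 0.088 39 [0.5759 0.1888 0.0946] 0.0941
chuck 0.12 78 [0.5822 0.1939 0.134 ] 0.1354
chuck 0.14 128 [0.5857 0.1963 0.1496] 0.1504
30.4 [0.24669606 0.46682971 0.27053844]
```

View pics/t6.png

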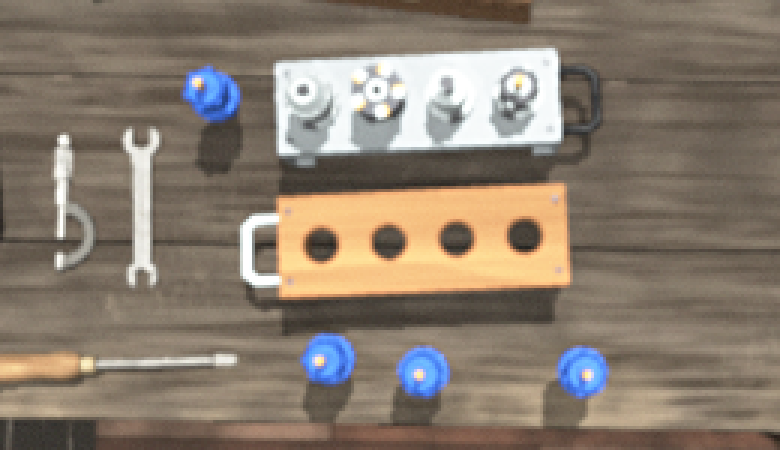

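All four are upright and home, with heights matching the wooden rack. From the grey rack's handle: drill (517,90), endmill (447,95), facemill (377,90), chuck (308,98). The spanner (140,205) and micrometer (65,205) are unmoved and the wooden rack is empty.

```bash
python3 -c "
from plant import robot
print(robot.job_done())"
```

```text
the job is handed in; nothing more can be done
None
```

All four holders are seated in the grey machine rack in the order drill, endmill, facemill, chuck from its handle, and the job was handed in at about 30 s; the hand-in returned no verdict.

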